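Raise the sprung pilot-lamp stand to its second stop and hold it

ROBOT

A 7-joint arm with a two-finger parallel gripper is mounted at the origin on the work surface. World frame = base frame: x ahead of the robot, y to its left, z up, the work surface at z = 0. Lengths are in m, angles in degrees, forces in N, time in s.
With the tool pointing down it reaches from about 0.425 to 0.875 m from the base axis. Payload 4.7 kg.
Tool frame: the origin (TCP) lies midway between the tips of the shut fingers; the grasp point (between the pads) lies 19 mm behind it; z points along the fingers, x is the direction in which the jaws open and shut, and the axes are right-handed (so a half turn about z gives the same grasp; the last joint's range is limited). The gripper opens to 87 mm and grips with 3 to 60 N. Pads are 19 mm wide; open, the fingers measure 117 mm over their backs; the gripper's body (75 mm by 190 mm) begins 51 mm behind the grasp point.
Start: joints at [-63.879, 18.392, -4.016, 83.108, 1.295, 78.541, -3.26], TCP at [0.278, 0.588, 0.223] pointing down, gripper open.
Joint ranges: [-163.93, 163.93], [-17.29, 119.83], [-79.2, 71.16], [3.27, 140.29], [-89.18, 269.18], [5.43, 117.66], [-154.24, 154.24]. Speed limits (degrees/s): [147.25, 147.25, 180, 180, 180, 180, 180].

INTERFACE

Orientations are given as [roll, pitch, yaw] about the fixed x, y, z axes, in that order (R = Rz(yaw) Ry(pitch) Rx(roll)).
In Python, from cell import env gives the robot as it stands.
- The arm moves only by the tool carry_out, never from a script. Its argument "plan" is a list of rows, each an object with "grip": the closure, from 0 (fully open) to 1 (shut); "dp": the shift along the tool's x, y, z in m, a list of three; "rotation": the turn, a rotation vector about the tool's x, y, z in degrees, a list of three. In form: [{"grip": grip, "dp": [dx, dy, dz], "rotation": [wx, wy, wz]}, ...]. A call has 1 to 8 rows; each row shifts and turns the pose as measured when the row begins, along the tool's axes as they then stand; what a row does not reach is not made up. A row lasts 1/12 s, in which the tool goes at most 41.7 mm and 7.16 degrees, less where a joint would pass 70% of its speed; a pose out of reach is approached as far as the arm can. A call is refused whole if a number of a shift passes 0.0417 or a number of a turn 7.16, either way. A call with a gripper value outside its range is refused whole. The fingers move at their own pace and stop on an object; "force" is the grip in N (left out, the last holds). Time passes only in rows, so rows that do not move let the fingers close. It gives the time, the measured TCP pose, the force and the opening at its end, in the units of the state.
- env.get_obs(): the state, without advancing time (a new reading comes with each control period).
- env.read_camera(name): name is "scene" or "top"; returns the picture (420x560x3 uint8, red, green, blue); there is no depth.
- env.camera_params(name): a dict with "fx", "fy", "cx", "cy" (pixels), "R" (3x3) and "t" (3): a world point X has camera coordinates R X + t. Camera axes: x right, y down, z forward; pixel columns grow to the right and rows downward; lengths in m; the calibration is good to about 2 mm. A picture is of the moment at which its call begins. camera_params takes no time and is no camera call.
- env.sign_off(): hands the job in, once; it reports no verdict.
The state is a dict: "time_s": time; "qpos": joint angles; "joint_velocities": joint speeds; "effort": joint torques, N m; "tool_pos": TCP position; "tool_rot": TCP orientation; "force": force on the tool from outside, world axes, zero at the start; "wrist_torque": the same for the moment, N m; "grip_width": finger opening in m.
Only numpy, scipy, OpenCV 4.12 (cv2) and the standard library are available. Lean on these libraries where they do the work, as an engineer would, in place of code of your own. Each camera call takes 0.05 s, during which the arm holds its last target. There are 200 camera calls.

TASK

Raise the sprung test lamp over the bench: draw the red-tabbed locking pin straight out of the lamp stand's bore, lay it in the open-topped parking notch at the side of the stand and let go of it. Then squeeze the lamp head so that its orange release button is pressed in, pull the head up past the first stop to the second stop (fully extended), and finish still holding it up there, because it springs back down when let go. Leave the loose parts on the bench alone.

Things in the scene. Friction and masses are not known exactly. Their poses are not given: they have to be found in the camera images.
- stand: Fixed lamp stand. Origin on the bench on the mast axis, z up, x from the pin's tab through the bore to the mast. In its frame, mm: grey base plate x -55..45, y -105..45, 12 high; dark sleeve 26 wide to z 97; aluminium bracket x -42..-30, y -16..16, to z 145, with a bore 10 wide and high along x at y 0, z 120..130; parking block x -42..-2, y -98..-72, flared top at z 110.
- bore (a point): Point on the front face (the tab's side) of the bracket where the locking pin's axis lies when it is in the bore: (-42, 0, 124) mm in the stand's frame. Axes are the stand's: the pin is drawn out along -x.
- notch (a point): Where the middle of the pin's shaft belongs when parked: (-22, -85, 95) mm in the stand's frame, same axes. Centre of the parking block's groove: along x, 40 mm long, 11 mm wide, walls 10 mm high, then a mouth flaring to about 24 mm; open at both ends and on top. Lower the pin in level, its tab on the -x side as in the bore and outside the block.
- pin: Loose locking pin, about 35 g. Steel shaft 8 mm thick, 46 mm long along +x; flat red tab x -34..0, 12 mm thick (y), z -14..8. Origin on the shaft axis at the shoulder between tab and shaft; z up. At the start level in the bore, shoulder 2 mm before the bracket, tip 17 mm inside the lamp head: draw it 46 mm along -x to leave the bracket. Grip the tab's flat sides from above.
- shaft (a point): Middle of the pin's shaft, 23 mm from the shoulder towards the tip; axes are the pin's.
- head (a point): Centre of the black lamp head on the telescope, a block 30 x 30 x 34 mm, 125 mm above the bench when down. Axes are the stand's. A brass socket with amber lamp tops out 39 mm above it. Orange button on its +y side, 2 mm thumb rest on -y. It cannot turn or shift: fingers closing along y from above press button and rest, 39 mm over both before, 34 mm pressed.
- button_face (a point): Centre of the outer face of the orange release button (18 mm wide, 24 mm high), which stands out 7 mm from the +y side of the lamp head and goes in along -y.
- release (a joint): Button travel, m: 0 out, 0.005 fully in; sprung, 2 N at first and 6 N fully in. A catch keeps the head down until the button is in by more than 3 mm (0.003); it springs out again when let go. A raised head that is let go drops onto the top of the catch, 16 mm up; pressing the button lets it down fully.
- tube_top (a joint): First telescope stage, m: 0 down, 0.060 at the first stop. Spring and weight resist with about 3.5 to 4 N and draw it back down when let go.
- tube_mid (a joint): Second telescope stage, m: 0 down, 0.050 at the second stop. It starts to follow only when the first stage is at its first stop; then the resistance is about 8 to 10 N. Fully extended, the head is 110 mm higher than at the start.
- glass_cap: Loose green glass pilot lamp cap, 22 mm across and 21 mm high; origin under its centre. Bystander.
- vu_frame: Loose steel VU-meter frame lying flat, 48 x 64 x 8 mm; origin under its centre. Bystander.
- idler: Loose black rubber idler disc, 34 mm across, 14 mm high with its brass hub; origin under its centre. Bystander.
- knurled_knob: Loose aluminium knurled knob, 30 mm across, 18 mm high; origin under its centre. Bystander.
Mind the look-alikes: they are no part of the job. Of the things like the pin, leave any that is purple; of the rest the larger one is meant. There is more than one size of the stand; the job needs the larger.

How it is judged (in metres and radians):
On the way, in this order (a step that is already met when the one before it is completed fails the run):
1. the pin lies in the parking notch, let go, with the lamp still down (x of shaft in the frame of notch between -0.012 and 0.012 m and y of shaft in the frame of notch between -0.0035 and 0.0035 m and z of shaft in the frame of notch between -0.004 and 0.004 m and angle between the x axis of pin and the x axis of stand, either way round below 0.15 rad and contact force between the fingers and pin below 0.1 N and value of joint each of tube_top, tube_mid below 0.005 m), for 0.2 s.
2. the fingers press the release button in while the lamp is still down (value of joint release above 0.0032 m and value of joint tube_top below 0.01 m and contact force between the fingers and release above 1 N), for 0.05 s.
At the end, for the whole second after the job is handed in: Fingers hold the lamp head (over 2 N), at rest, first stage out over 55 of 60 mm, second over 44 of 50 mm; pin untouched in the notch (shaft middle within 12 mm along, 3.5 across, 4 in height, 0.15 rad of its direction); each loose part moved less than 15 mm (value of joint tube_top above 0.055 m and value of joint tube_mid above 0.044 m and contact force between the fingers and tube_top above 2 N and linear speed of tube_top below 0.02 m/s and x of shaft in the frame of notch between -0.012 and 0.012 m and y of shaft in the frame of notch between -0.0035 and 0.0035 m and z of shaft in the frame of notch between -0.004 and 0.004 m and angle between the x axis of pin and the x axis of stand, either way round below 0.15 rad and contact force between the fingers and pin below 0.1 N and distance of each of glass_cap, vu_frame, idler, knurled_knob from where it was at the start of the episode below 0.015 m); the arm keeps its last pose, push and grip.
It fails at once if a loose part on the bench is pushed 15 mm or more (distance of any of glass_cap, vu_frame, idler, knurled_knob from where it was at the start of the episode above 0.015 m).
It also fails if it takes over 51 s, if anything falls off the work surface, if the arm or the gripper's body presses on something with over 40 N, if the wrist force passes 120 N, or if a joint passes its speed limit or range.

## Working session

There is one attempt and no reset: what is moved stays moved. The work goes in short steps, Python scripts to look and compute and a tool call to move; the robot and the scene stay as the last step left them, time stands still between calls to the robot, and variables do not carry over. Pictures are saved under pics/ and viewed, about 8 in all and at most 12, crops included, and the job is handed in when it is done.

Besides the shell and the picture viewer there is one more tool, called after "Emit:" as name([rows], argument=value, ...), one row to a line, values as JSON. carry_out: Moves the arm, as the interface text tells. Its arguments: {"type":"object","properties":{"plan":{"type":"array","items":{"type":"object","properties":{"grip":{"type":"number"},"dp":{"type":"array","items":{"type":"number"}},"rotation":{"type":"array","items":{"type":"number"}}}}},"force":{"type":"number"}},"required":["plan"]}

```bash
mkdir -p pics; ls
python3 - <<'E'
from cell import env
import cv2,json
o=env.get_obs(); print(o)
for n in("scene","top"):
    im=env.read_camera(n); cv2.imwrite(f"pics/{n}0.png",im[:,:,::-1]); print(n,env.camera_params(n))
E
```

```text
pics
{'time_s': 0.0, 'qpos': array([-63.87842491,  18.43819889,  -4.01508273,  83.17512273,
         1.29492004,  78.53934065,  -3.25976908]), 'joint_velocities': array([-0.04185012,  0.13339784, -0.00184659, -0.09087726, -0.106349  ,
       -0.06992988, -0.01629257]), 'effort': array([-1.00877078e-04, -4.91287887e+01, -4.04167129e-01, -3.12531066e+01,
       -6.40514516e-02,  4.39105066e-02,  1.85176118e-04]), 'tool_pos': array([0.27773924, 0.58706952, 0.22146926]), 'tool_rot': array([1.79994232e+02, 1.07427256e-01, 6.46879631e+01]), 'force': array([-0.50281385, -0.19524066, -0.01600309]), 'wrist_torque': array([ 0.0130644 , -0.01272212, -0.02701458]), 'grip_width': 0.08715146761401399}
scene {'fx': 405.82777627402555, 'fy': 405.82777627402555, 'cx': 285.5602153036648, 'cy': 209.48286979923827, 'R': array([[ 0.36751381,  0.92994103, -0.01196981],
       [ 0.80028395, -0.3227776 , -0.50533179],
       [-0.47379235,  0.17613716, -0.86284211]]), 't': array([-0.27084103, -0.36372729,  1.10218808])}
top {'fx': 439.25022796931677, 'fy': 439.25022796931677, 'cx': 276.2563919300063, 'cy': 209.14474192720164, 'R': array([[-2.89483901e-02, -9.99579857e-01, -1.44924559e-03],
       [-9.97647153e-01,  2.89824978e-02, -6.21302917e-02],
       [ 6.21461908e-02, -3.52736180e-04, -9.98066995e-01]]), 't': array([0.06702831, 0.55280745, 0.7162963 ])}
```

View pics/scene0.png

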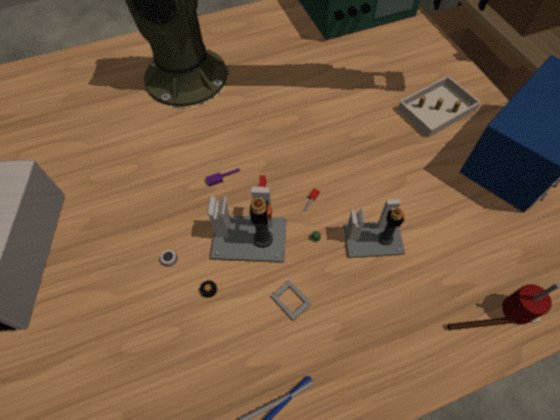

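View pics/top0.png

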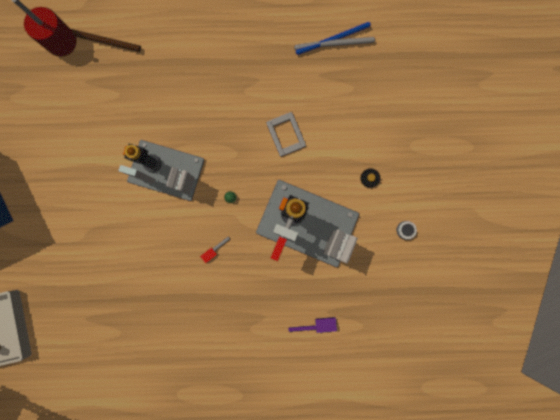

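The scene shows two stands: the larger at scene (248,225) / top (305,225) and a smaller one at scene (378,228) / top (165,170). There are three pins: a red one in the larger stand's bore at top (280,245), a smaller red one loose at (215,250), and a purple one at (315,326). The job needs the larger stand and the red pin in its bore. I'll confirm that in a crop.

Run:
```python
import cv2,numpy as np
a=cv2.imread("pics/scene0.png")[165:275,195:330];b=cv2.imread("pics/top0.png")[170:280,195:375]
for n,c,s in(("c1",a,5.5),("c2",b,4.4)):
    cv2.imwrite(f"pics/{n}.png",cv2.convertScaleAbs(cv2.resize(c,None,fx=s,fy=s,interpolation=cv2.INTER_CUBIC),alpha=1.5))
```

```text
(no output)
```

View pics/c1.png

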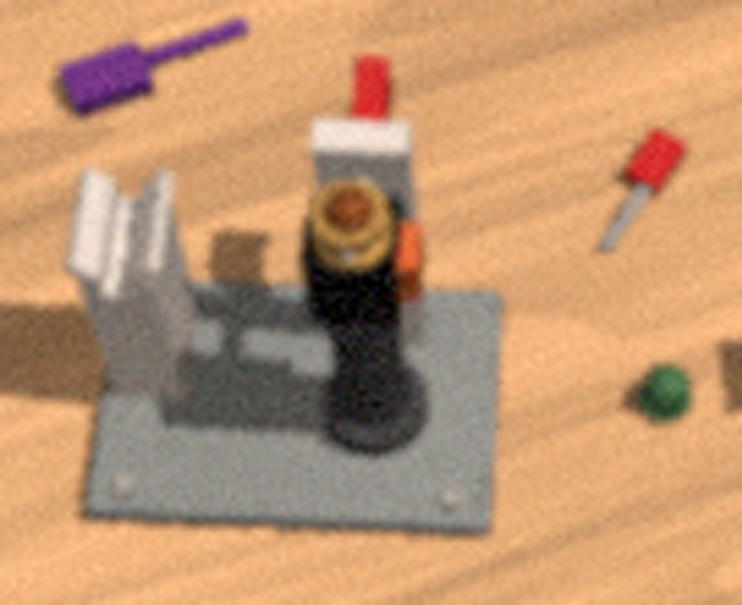

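View pics/c2.png

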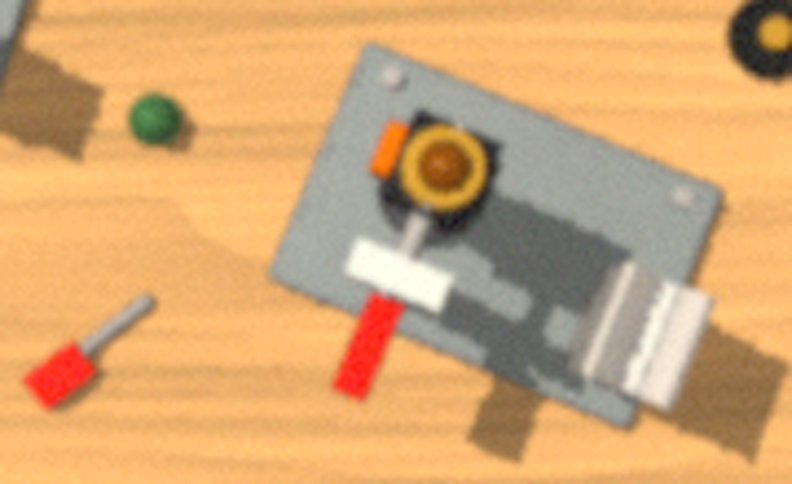

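The crops confirm it: the red pin sits in the larger stand's bore, with its tab at crop (370,345). The loose red pin is smaller. Next I'll fit the stand pose from both views.

```bash
cat > h.py <<'E'
import numpy as np,json
from scipy.spatial.transform import Rotation as Ro
def proj(c,X):
    Y=X@np.array(c["R"]).T+c["t"]; return np.c_[c["fx"]*Y[:,0]/Y[:,2]+c["cx"],c["fy"]*Y[:,1]/Y[:,2]+c["cy"]]
def S2W(p,X):
    X=np.atleast_2d(X)/1000.; c,s=np.cos(p[2]),np.sin(p[2])
    return np.c_[p[0]+c*X[:,0]-s*X[:,1],p[1]+s*X[:,0]+c*X[:,1],X[:,2]]
def tool(o):
    R=Ro.from_euler("xyz",o["tool_rot"],degrees=True); return np.array(o["tool_pos"]),R
E
python3 - <<'E'
from cell import env
from h import *
from scipy.optimize import least_squares
T=[(45,45,12,368,43),(45,-105,12,722,190),(-55,45,12,270,275),(-55,-105,12,632,430),(-30,16,145,362,238),(-42,16,145,345,270),(-30,-16,145,455,282),(-42,-16,145,440,312),(0,0,164,443,167),(-78,6,132,334,390),(-78,-6,132,362,400)]
S=[(45,-105,12,85,517),(45,45,12,490,532),(-55,45,12,500,292),(-42,-16,145,313,120),(-42,16,145,410,122),(-30,-16,145,315,152),(-30,16,145,410,154),(0,0,164,350,205)]
T,S=np.array(T,float),np.array(S,float)
ct,cs=env.camera_params("top"),env.camera_params("scene")
ut=T[:,3:]/4.4+[195,170]-.4; us=S[:,3:]/5.5+[195,165]-.4
f1=lambda p:(proj(ct,S2W(p,T[:,:3]))-ut)
f2=lambda p:(proj(cs,S2W(p,S[:,:3]))-us)
p0=[.6,0,.0]
for nm,f in(("top",lambda p:f1(p).ravel()),("scene",lambda p:f2(p).ravel()),("both",lambda p:np.r_[f1(p).ravel(),f2(p).ravel()])):
    r=least_squares(f,p0,loss="soft_l1"); print(nm,r.x,np.degrees(r.x[2]),r.cost)
p=r.x; print(f1(p).round(1),f2(p).round(1)); np.save("p.npy",p)
for n,X in dict(tab=(-61,0,124),bore=(-42,0,124),notch=(-22,-85,95),head=(0,0,125)).items(): print(n,S2W(p,X).round(4))
E
```

```text
top [ 0.54744186  0.0242645  -0.42664779] -24.44511786067229 4.7178562191361095
scene [ 0.55023418  0.02462039 -0.41692786] -23.88820700676061 1.3968801339502337
both [ 0.54817623  0.02446732 -0.42399854] -24.293326585280045 9.799417346355296
[[-0.5 -1.5]
 [ 1.4 -0.8]
 [-1.2  0.5]
 [-0.6 -0.1]
 [-0.5 -0.7]
 [ 0.   0.1]
 [-0.1 -1.7]
 [-0.1 -0.4]
 [ 0.8 -1.1]
 [-0.7 -0.5]
 [ 0.8  0.6]] [[-0.9 -1.4]
 [-0.1 -1.2]
 [ 0.4 -1.1]
 [ 0.  -0.4]
 [-0.2 -0.2]
 [-0.9 -0.7]
 [-0.6 -0.5]
 [-0.6 -1.5]]
tab [[0.4926 0.0496 0.124 ]]
bore [[0.5099 0.0417 0.124 ]]
notch [[ 0.4932 -0.044   0.095 ]]
head [[0.5482 0.0245 0.125 ]]
```

```bash
cat > go.py <<'E'
# usage: go.py x y z(mm, stand frame, of grasp point): shift needed in tool axes + turn
import sys
from cell import env
from h import *
p=np.load("p.npy"); o=env.get_obs(); P,R=tool(o)
g=P-R.apply([0,0,.019])
q=S2W(p,[float(a) for a in sys.argv[1:4]])[0]
D=Ro.from_euler("xyz",[180,0,np.degrees(p[2])+90],degrees=True)
c,s=np.cos(p[2]),np.sin(p[2]); d=g-[p[0],p[1],0]
print("t",round(o["time_s"],2),"grasp in stand mm",(1000*np.array([c*d[0]+s*d[1],-s*d[0]+c*d[1],d[2]])).round(1),"dp mm",(1000*R.inv().apply(q-g)).round(1),"turn",np.degrees((R.inv()*D).as_rotvec()).round(2),"F",o["force"].round(1),"w",round(o["grip_width"],4))
E
python3 go.py -67 0 200
```

```text
t 0.1 grasp in stand mm [-478.   401.6  240.6] dp mm [-394.2  418.    41.3] turn [ 0.    0.1  -1.02] F [ 0.8 -0.6  0.2] w 0.0867
```

Emit:
carry_out([
  {"grip": 0.2,"dp": [-0.033,0.035,0],"rotation": [0,0,-1]},
  {"grip": 0.2,"dp": [-0.033,0.035,0],"rotation": [0,0,0]},
  {"grip": 0.2,"dp": [-0.033,0.035,0],"rotation": [0,0,0]},
  {"grip": 0.2,"dp": [-0.033,0.035,0],"rotation": [0,0,0]},
  {"grip": 0.2,"dp": [-0.033,0.035,0],"rotation": [0,0,0]},
  {"grip": 0.2,"dp": [-0.033,0.035,0],"rotation": [0,0,0]},
  {"grip": 0.2,"dp": [-0.033,0.035,0],"rotation": [0,0,0]},
  {"grip": 0.2,"dp": [-0.033,0.035,0],"rotation": [0,0,0]},
], force=20)

```text
time_s: 0.77
tool_pos: [0.4008, 0.277, 0.2146]
tool_rot: [-179.5, 0.5, 66.9]
force: [0.4, -0.4, -0.0]
grip_width: 0.0696
```

```bash
python3 go.py -67 0 200
```

```text
t 0.77 grasp in stand mm [-238.1  169.7  233.6] dp mm [-173.   167.8   33.5] turn [-0.5   0.46  1.21] F [ 0.4 -0.4 -0. ] w 0.0696
```

Emit:
carry_out([
  {"grip": 0.4,"dp": [-0.03,0.029,0.003],"rotation": [0,0,1]},
  {"grip": 0.4,"dp": [-0.03,0.029,0.003],"rotation": [0,0,0]},
  {"grip": 0.4,"dp": [-0.03,0.029,0.003],"rotation": [0,0,0]},
  {"grip": 0.4,"dp": [-0.03,0.029,0.003],"rotation": [0,0,0]},
  {"grip": 0.4,"dp": [-0.03,0.029,0.003],"rotation": [0,0,0]},
  {"grip": 0.4,"dp": [-0.015,0.015,0],"rotation": [0,0,0]},
  {"grip": 0.4,"dp": [0,0,0],"rotation": [0,0,0]},
])

```text
time_s: 1.35
tool_pos: [0.4786, 0.05, 0.1986]
tool_rot: [-179.6, 0.6, 65.1]
force: [-0.3, 0.3, -0.4]
grip_width: 0.0524
```

```bash
python3 go.py -67 0 200
```

```text
t 1.35 grasp in stand mm [-73.8  -5.2 217.6] dp mm [ 5.5  6.8 17.5] turn [-0.42  0.55 -0.62] F [-0.3  0.3 -0.4] w 0.0524
```

Emit:
carry_out([
  {"grip": 0.4,"dp": [0.0055,0.007,0.01],"rotation": [-0.4,0.55,-0.6]},
  {"grip": 0.4,"dp": [0,0,0.0],"rotation": [0,0,0]},
  {"grip": 0.4,"dp": [0,0,0.0],"rotation": [0,0,0]},
])

```text
time_s: 1.6
tool_pos: [0.4867, 0.0503, 0.1879]
tool_rot: [-179.9, 0.0, 65.4]
force: [0.7, -0.0, -0.4]
grip_width: 0.0522
```

```bash
python3 go.py -67 0 129
```

```text
t 1.6 grasp in stand mm [-66.6  -1.8 206.9] dp mm [ 1.8 -0.2 77.9] turn [-0.11  0.01 -0.32] F [ 0.7 -0.  -0.4] w 0.0522
```

Emit:
carry_out([
  {"grip": 0.4,"dp": [0.001,0,0.02],"rotation": [0,0,-0.3]},
  {"grip": 0.4,"dp": [0.001,0,0.02],"rotation": [0,0,0]},
  {"grip": 0.4,"dp": [0,0,0.015],"rotation": [0,0,0]},
  {"grip": 0.4,"dp": [0,0,0.01],"rotation": [0,0,0]},
  {"grip": 0.4,"dp": [0,0,0.005],"rotation": [0,0,0]},
  {"grip": 0.4,"dp": [0,0,0],"rotation": [0,0,0]},
])

```text
time_s: 2.1
tool_pos: [0.486, 0.0591, 0.1173]
tool_rot: [-179.8, -0.1, 66.2]
force: [0.1, 0.2, -0.0]
grip_width: 0.0526
```

```bash
python3 go.py -67 0 129
python3 - <<'E'
from cell import env
import cv2,numpy as np
L=[cv2.resize(env.read_camera(n)[y:y+110,x:x+110,::-1],None,fx=3.6,fy=3.6,interpolation=2) for n,x,y in(("scene",205,140),("top",240,190))]
cv2.imwrite("pics/d.png",cv2.convertScaleAbs(np.hstack(L),alpha=1.5))
E
```

```text
t 2.1 grasp in stand mm [-70.8   5.9 136.3] dp mm [-6.   3.8  7.3] turn [-0.16 -0.11  0.51] F [ 0.1  0.2 -0. ] w 0.0526
```

View pics/d.png

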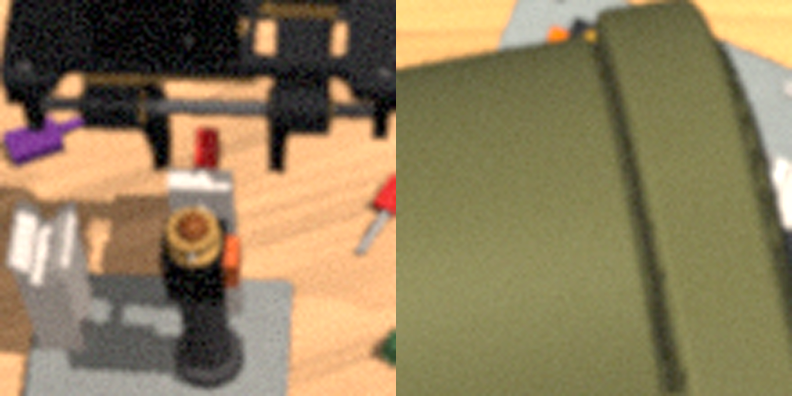

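The picture shows the fingers astride the tab (crop x 160 and 277, tab at 206), about 6 mm too far to +y. The numbers say the same, so I'll correct for it.

Emit:
carry_out([
  {"grip": 0.4,"dp": [-0.006,0.004,0.003],"rotation": [0,0,0.5]},
  {"grip": 0.4,"dp": [0,0,0.003],"rotation": [0,0,0]},
  {"grip": 0.4,"dp": [0,0,0],"rotation": [0,0,0]},
  {"grip": 0.4,"dp": [0,0,0],"rotation": [0,0,0]},
])

```text
time_s: 2.53
tool_pos: [0.4905, 0.0513, 0.1149]
tool_rot: [179.8, -0.4, 65.6]
force: [-0.1, 0.1, -0.5]
grip_width: 0.0525
```

```bash
python3 go.py -67 0 129
```

```text
t 2.53 grasp in stand mm [-63.7   0.6 133.9] dp mm [-0.7 -3.3  4.8] turn [ 0.16 -0.38 -0.08] F [-0.1  0.1 -0.5] w 0.0525
```

Emit:
carry_out([
  {"grip": 0.4,"dp": [-0.0005,-0.003,0.005],"rotation": [0,-0.4,0]},
  {"grip": 0.4,"dp": [0,0,0],"rotation": [0,0,0]},
  {"grip": 0.4,"dp": [0,0,0],"rotation": [0,0,0]},
])

```text
time_s: 2.78
tool_pos: [0.4878, 0.052, 0.11]
tool_rot: [179.8, 0.0, 65.6]
force: [0.0, 0.3, 0.0]
grip_width: 0.0521
```

```bash
python3 go.py -67 0 129
```

```text
t 2.78 grasp in stand mm [-66.4   0.3 129. ] dp mm [-0.3 -0.6  0. ] turn [ 0.22  0.01 -0.13] F [0.  0.3 0. ] w 0.0521
```

Well placed. Now I'll close on the tab.

Emit:
carry_out([
  {"grip": 0.7,"dp": [0,0,0],"rotation": [0,0,0]},
  {"grip": 0.75,"dp": [0,0,0],"rotation": [0,0,0]},
  {"grip": 0.8,"dp": [0,0,0],"rotation": [0,0,0]},
  {"grip": 1.0,"dp": [0,0,0],"rotation": [0,0,0]},
  {"grip": 1.0,"dp": [0,0,0],"rotation": [0,0,0]},
  {"grip": 1.0,"dp": [0,0,0],"rotation": [0,0,0]},
  {"grip": 1.0,"dp": [0,0,0],"rotation": [0,0,0]},
], force=20)

```text
time_s: 3.37
tool_pos: [0.4877, 0.0524, 0.1101]
tool_rot: [179.8, 0.0, 65.6]
force: [0.2, -0.5, 0.0]
grip_width: 0.0138
```

```bash
python3 go.py -67 0 129
```

```text
t 3.37 grasp in stand mm [-66.6   0.6 129.1] dp mm [-0.6 -0.4  0.1] turn [ 0.21  0.01 -0.09] F [ 0.2 -0.5  0. ] w 0.0138
```

Emit:
carry_out([
  {"grip": 1.0,"dp": [0,0,0],"rotation": [0,0,0]},
  {"grip": 1.0,"dp": [0,0,0],"rotation": [0,0,0]},
  {"grip": 1.0,"dp": [0,-0.006,0],"rotation": [0,0,0]},
  {"grip": 1.0,"dp": [0,-0.006,0],"rotation": [0,0,0]},
  {"grip": 1.0,"dp": [0,0,0],"rotation": [0,0,0]},
])

```text
time_s: 3.78
tool_pos: [0.476, 0.0575, 0.1101]
tool_rot: [179.8, 0.0, 65.6]
force: [-0.3, 0.4, 1.6]
grip_width: 0.012
```

```bash
python3 go.py -120 0.5 129
```

```text
t 3.78 grasp in stand mm [-79.5   0.4 129.1] dp mm [ -0.  -40.5  -0.1] turn [ 0.21  0.02 -0.14] F [-0.3  0.4  1.6] w 0.012
```

Grip is 12.0 mm, which is the tab, and the pin is sliding freely.

Emit:
carry_out([
  {"grip": 1.0,"dp": [0,-0.008,0],"rotation": [0,0,0]},
  {"grip": 1.0,"dp": [0,-0.008,0],"rotation": [0,0,0]},
  {"grip": 1.0,"dp": [0,-0.008,0],"rotation": [0,0,0]},
  {"grip": 1.0,"dp": [0,-0.008,0],"rotation": [0,0,0]},
  {"grip": 1.0,"dp": [0,-0.006,0],"rotation": [0,0,0]},
  {"grip": 1.0,"dp": [0,0,0],"rotation": [0,0,0]},
])

```text
time_s: 4.28
tool_pos: [0.4362, 0.0756, 0.1096]
tool_rot: [179.8, 0.0, 65.7]
force: [0.7, -0.5, -0.1]
grip_width: 0.012
```

```bash
python3 go.py -120 0 134
```

```text
t 4.28 grasp in stand mm [-123.1    0.5  128.6] dp mm [-0.5  3.2 -5.4] turn [ 0.15  0.02 -0.05] F [ 0.7 -0.5 -0.1] w 0.012
```

Emit:
carry_out([
  {"grip": 1.0,"dp": [0,0.002,-0.01],"rotation": [0,0,0]},
  {"grip": 1.0,"dp": [-0.01,0,0],"rotation": [0,0,0]},
  {"grip": 1.0,"dp": [-0.01,0,0],"rotation": [0,0,0]},
  {"grip": 1.0,"dp": [-0.01,0,0],"rotation": [0,0,0]},
  {"grip": 1.0,"dp": [0,0,0],"rotation": [0,0,0]},
])

```text
time_s: 4.7
tool_pos: [0.425, 0.0442, 0.1213]
tool_rot: [179.8, 0.0, 65.7]
force: [0.4, -0.6, -1.7]
grip_width: 0.012
```

```bash
python3 go.py -68 -85 134
python3 - <<'E'
from cell import env
import cv2,numpy as np
cv2.imwrite("pics/e.png",cv2.convertScaleAbs(cv2.resize(env.read_camera("scene")[140:250,180:320,::-1],None,fx=5.4,fy=5.4,interpolation=2),alpha=1.5))
E
```

```text
t 4.7 grasp in stand mm [-120.4  -32.7  140.3] dp mm [-52.3  52.4   6.5] turn [ 0.23  0.02 -0.02] F [ 0.4 -0.6 -1.7] w 0.012
```

View pics/e.png

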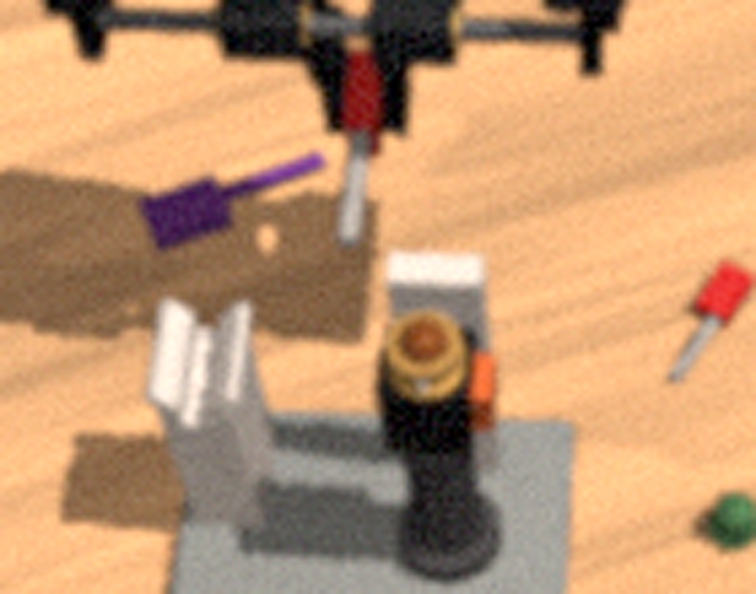

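The pin is out and held, with its tip at crop (346,240). I'll compare the projections against the pin and the block.

Run:
```python
from cell import env
from h import *
p=np.load("p.npy");c=env.camera_params("scene")
X=[(-51.8,-33.2,135.3),(-97.8,-33.2,135.3),(-42,-98,110),(-42,-72,110),(-2,-98,110),(-2,-72,110),(-2,-80,100),(-2,-90,100)]
print(((proj(c,S2W(p,X))+.4-[180,140])*5.4).round())
```

```text
[[344. 241.]
 [357. 134.]
 [166. 298.]
 [239. 300.]
 [150. 396.]
 [225. 398.]
 [206. 412.]
 [178. 411.]]
```

Emit:
carry_out([
  {"grip": 1.0,"dp": [-0.012,0.01,0],"rotation": [0,0,0]},
  {"grip": 1.0,"dp": [-0.012,0.012,0],"rotation": [0,0,0]},
  {"grip": 1.0,"dp": [-0.012,0.012,0],"rotation": [0,0,0]},
  {"grip": 1.0,"dp": [-0.01,0.01,0],"rotation": [0,0,0]},
  {"grip": 1.0,"dp": [-0.003,0.005,0],"rotation": [0,0,0]},
  {"grip": 1.0,"dp": [0,0,0],"rotation": [0,0,0]},
  {"grip": 1.0,"dp": [0,0,0],"rotation": [0,0,0]},
])

```text
time_s: 5.33
tool_pos: [0.4511, -0.0222, 0.1212]
tool_rot: [179.7, -0.2, 65.6]
force: [-0.9, 0.2, -1.1]
grip_width: 0.0114
```

```bash
python3 go.py -68 -84.5 125
```

```text
t 5.33 grasp in stand mm [-69.4 -82.6 140.2] dp mm [-2.   1.3 15.2] turn [ 0.25 -0.15 -0.11] F [-0.9  0.2 -1.1] w 0.0114
```

Emit:
carry_out([
  {"grip": 1.0,"dp": [-0.002,0.0015,0.01],"rotation": [0.2,0,0]},
  {"grip": 1.0,"dp": [0,0,0.005],"rotation": [0,0,0]},
  {"grip": 1.0,"dp": [0,0,0],"rotation": [0,0,0]},
  {"grip": 1.0,"dp": [0,0,0],"rotation": [0,0,0]},
])

```text
time_s: 5.67
tool_pos: [0.4507, -0.022, 0.1039]
tool_rot: [-179.9, -0.2, 65.8]
force: [-0.2, -0.3, 0.3]
grip_width: 0.0118
```

```bash
python3 go.py -68 -84.5 101
python3 - <<'E'
from cell import env
import cv2,numpy as np
cv2.imwrite("pics/f.png",cv2.convertScaleAbs(cv2.resize(env.read_camera("scene")[170:240,195:275,::-1],None,fx=8,fy=8,interpolation=2),alpha=1.7))
E
```

```text
t 5.67 grasp in stand mm [-69.6 -82.5 122.9] dp mm [-2.   1.7 21.9] turn [-0.07 -0.15  0.1 ] F [-0.2 -0.3  0.3] w 0.0118
```

View pics/f.png

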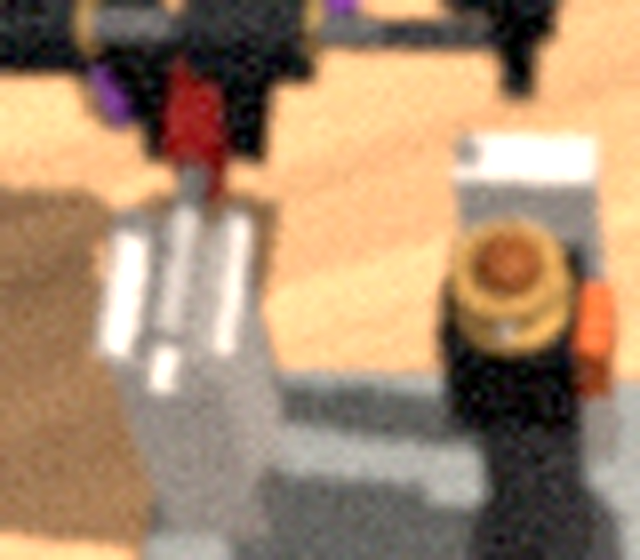

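The picture shows the shaft over the groove (crop x 185, between the walls at 125 and 235), about 2 mm off towards +y. I'll shift it and lower.

Emit:
carry_out([
  {"grip": 1.0,"dp": [-0.0025,0.002,0],"rotation": [0,0,0]},
  {"grip": 1.0,"dp": [0,0,0],"rotation": [0,0,0]},
  {"grip": 1.0,"dp": [0,0,0],"rotation": [0,0,0]},
])

```text
time_s: 5.97
tool_pos: [0.4515, -0.0245, 0.104]
tool_rot: [-179.9, -0.2, 65.9]
force: [-0.2, 0.1, -0.7]
grip_width: 0.0116
```

```bash
python3 go.py -68 -84.5 101
```

```text
t 5.97 grasp in stand mm [-68.  -84.5 123. ] dp mm [-0.1 -0.  22. ] turn [-0.09 -0.17  0.19] F [-0.2  0.1 -0.7] w 0.0116
```

Emit:
carry_out([
  {"grip": 1.0,"dp": [0,0,0.005],"rotation": [0,0,0]},
  {"grip": 1.0,"dp": [0,0,0.005],"rotation": [0,0,0]},
  {"grip": 1.0,"dp": [0,0,0.003],"rotation": [0,0,0]},
  {"grip": 1.0,"dp": [0,0,0],"rotation": [0,0,0]},
])

```text
time_s: 6.3
tool_pos: [0.4519, -0.0245, 0.0902]
tool_rot: [-180.0, -0.2, 65.9]
force: [-0.4, -0.2, 0.9]
grip_width: 0.0117
```

```bash
python3 go.py -68 -84.5 101
```

```text
t 6.3 grasp in stand mm [-67.6 -84.3 109.2] dp mm [-0.2 -0.4  8.2] turn [-0.03 -0.22  0.19] F [-0.4 -0.2  0.9] w 0.0117
```

Emit:
carry_out([
  {"grip": 1.0,"dp": [0,0,0.004],"rotation": [0,0,0]},
  {"grip": 1.0,"dp": [0,0,0.003],"rotation": [0,0,0]},
  {"grip": 1.0,"dp": [0,0,0.001],"rotation": [0,0,0]},
  {"grip": 1.0,"dp": [0,0,0],"rotation": [0,0,0]},
])

```text
time_s: 6.63
tool_pos: [0.4517, -0.0249, 0.0811]
tool_rot: [-180.0, -0.2, 65.9]
force: [-0.4, 1.0, 2.7]
grip_width: 0.0122
```

```bash
python3 go.py -68 -84.5 101
```

```text
t 6.63 grasp in stand mm [-67.6 -84.7 100.1] dp mm [ 0.3 -0.4 -0.9] turn [-0.04 -0.17  0.16] F [-0.4  1.   2.7] w 0.0122
```

Contact at the expected floor height. Let go, then rise.

Emit:
carry_out([
  {"grip": 0.8,"dp": [0,0,0],"rotation": [0,0,0]},
  {"grip": 0.6,"dp": [0,0,0],"rotation": [0,0,0]},
  {"grip": 0.6,"dp": [0,0,0],"rotation": [0,0,0]},
  {"grip": 0.6,"dp": [0,0,0],"rotation": [0,0,0]},
  {"grip": 0.6,"dp": [0,0,0],"rotation": [0,0,0]},
])

```text
time_s: 7.05
tool_pos: [0.4521, -0.0246, 0.0814]
tool_rot: [-180.0, -0.2, 65.9]
force: [0.5, 1.2, 0.2]
grip_width: 0.0326
```

Emit:
carry_out([
  {"grip": 0.6,"dp": [0,0,-0.008],"rotation": [0,0,0]},
  {"grip": 0.6,"dp": [0,0,-0.015],"rotation": [0,0,0]},
  {"grip": 0.6,"dp": [0,0,-0.03],"rotation": [0,0,0]},
  {"grip": 0.5,"dp": [0,0,-0.03],"rotation": [0,0,0]},
  {"grip": 0.4,"dp": [0,0,-0.02],"rotation": [0,0,0]},
  {"grip": 0.3,"dp": [0,0,0],"rotation": [0,0,0]},
])

```text
time_s: 7.55
tool_pos: [0.4503, -0.0254, 0.1899]
tool_rot: [-179.8, -0.1, 65.8]
force: [1.1, -0.4, -0.1]
grip_width: 0.0475
```

```bash
python3 go.py 0 0 205
python3 - <<'E'
from cell import env
import cv2,numpy as np
cv2.imwrite("pics/g.png",cv2.convertScaleAbs(cv2.resize(env.read_camera("scene")[160:240,190:280,::-1],None,fx=7,fy=7,interpolation=2),alpha=1.7))
E
```

```text
t 7.55 grasp in stand mm [-68.7 -85.7 208.9] dp mm [85.6 68.9  3.8] turn [-0.18 -0.06  0.12] F [ 1.1 -0.4 -0.1] w 0.0475
```

View pics/g.png

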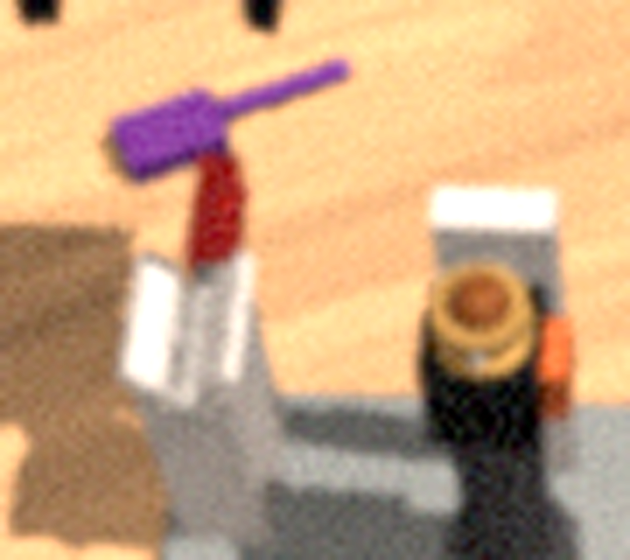

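The pin lies in the groove, with its tab at crop (217,210). I'll check its level against the projection.

Run:
```python
from cell import env
from h import *
p=np.load("p.npy");c=env.camera_params("scene")
for X in [[(-79,-91,103),(-79,-79,103),(-45,-91,103),(-45,-79,103),(-45,-91,81),(-45,-79,81)],[(1,-85,99),(1,-85,91)]]:
    print(((proj(c,S2W(p,X))+.4-[190,160])*7).round())
```

```text
[[193. 150.]
 [235. 151.]
 [177. 251.]
 [220. 253.]
 [189. 293.]
 [231. 295.]]
[[178. 405.]
 [183. 419.]]
```

The pin position matches within about 1 to 2 mm. Now on to the lamp head.

Emit:
carry_out([
  {"grip": 0.25,"dp": [0.02,0.016,0],"rotation": [0,0,0]},
  {"grip": 0.25,"dp": [0.02,0.016,0],"rotation": [0,0,0]},
  {"grip": 0.25,"dp": [0.02,0.016,0],"rotation": [0,0,0]},
  {"grip": 0.25,"dp": [0.016,0.014,0],"rotation": [0,0,0]},
  {"grip": 0.25,"dp": [0.006,0.005,0],"rotation": [0,0,0]},
  {"grip": 0.25,"dp": [0,0,0],"rotation": [0,0,0]},
  {"grip": 0.25,"dp": [0,0,0],"rotation": [0,0,0]},
])

```text
time_s: 8.18
tool_pos: [0.5437, 0.0226, 0.1833]
tool_rot: [-179.3, 0.2, 65.7]
force: [0.3, -1.1, 0.0]
grip_width: 0.0652
```

```bash
python3 go.py 0 0 127
```

```text
t 8.18 grasp in stand mm [ -3.1  -3.5 202.3] dp mm [ 3.7  4.  75.2] turn [-0.65  0.17  0.01] F [ 0.3 -1.1  0. ] w 0.0652
```

Emit:
carry_out([
  {"grip": 0.25,"dp": [0.004,0.004,0.01],"rotation": [-0.6,0.2,0]},
  {"grip": 0.25,"dp": [0,0,0.018],"rotation": [0,0,0]},
  {"grip": 0.25,"dp": [0,0,0.012],"rotation": [0,0,0]},
  {"grip": 0.25,"dp": [0,0,0],"rotation": [0,0,0]},
  {"grip": 0.25,"dp": [0,0,0],"rotation": [0,0,0]},
])

```text
time_s: 8.6
tool_pos: [0.5437, 0.0211, 0.1409]
tool_rot: [-179.7, 0.1, 65.5]
force: [-0.2, -0.1, 0.4]
grip_width: 0.0655
```

```bash
python3 go.py 0 0 127
```

```text
t 8.6 grasp in stand mm [ -2.6  -4.9 159.9] dp mm [ 4.9  2.7 32.9] turn [-0.27  0.07 -0.22] F [-0.2 -0.1  0.4] w 0.0655
```

Emit:
carry_out([
  {"grip": 0.25,"dp": [0.005,0.003,0],"rotation": [-0.2,0,-0.2]},
  {"grip": 0.25,"dp": [0,0,0.01],"rotation": [0,0,0]},
  {"grip": 0.25,"dp": [0,0,0.01],"rotation": [0,0,0]},
  {"grip": 0.25,"dp": [0,0,0.008],"rotation": [0,0,0]},
  {"grip": 0.25,"dp": [0,0,0],"rotation": [0,0,0]},
  {"grip": 0.25,"dp": [0,0,0],"rotation": [0,0,0]},
])

```text
time_s: 9.1
tool_pos: [0.5493, 0.0242, 0.1122]
tool_rot: [179.9, -0.0, 65.7]
force: [-0.1, -0.4, -0.3]
grip_width: 0.0654
```

```bash
python3 go.py 0 0 126
```

```text
t 9.1 grasp in stand mm [  1.1   0.2 131.2] dp mm [-0.2 -1.1  5.2] turn [ 0.06 -0.05 -0.06] F [-0.1 -0.4 -0.3] w 0.0654
```

Emit:
carry_out([
  {"grip": 0.25,"dp": [0,-0.001,0.005],"rotation": [0,0,0]},
  {"grip": 0.25,"dp": [0,0,0],"rotation": [0,0,0]},
  {"grip": 0.25,"dp": [0,0,0],"rotation": [0,0,0]},
])

```text
time_s: 9.35
tool_pos: [0.5484, 0.0245, 0.1067]
tool_rot: [179.9, -0.0, 65.6]
force: [0.4, -0.6, 0.4]
grip_width: 0.0653
```

```bash
python3 go.py 0 0 126
python3 - <<'E'
from cell import env
import cv2,numpy as np
L=[cv2.resize(env.read_camera(n)[y:y+110,x:x+110,::-1],None,fx=3.6,fy=3.6,interpolation=2) for n,x,y in(("scene",190,150),("top",260,190))]
cv2.imwrite("pics/i.png",cv2.convertScaleAbs(np.hstack(L),alpha=1.6))
E
```

```text
t 9.35 grasp in stand mm [1.000e-01 1.000e-01 1.257e+02] dp mm [-0.1 -0.1 -0.3] turn [ 0.05 -0.03 -0.06] F [ 0.4 -0.6  0.4] w 0.0653
```

View pics/i.png

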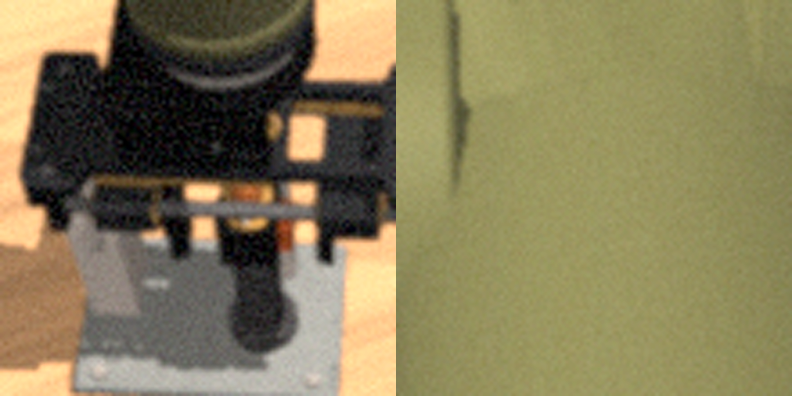

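The fingers (crop x 180 and 325) stand either side of the head (222 to 290) with clearance. Closing now.

Emit:
carry_out([
  {"grip": 0.5,"dp": [0,0,0],"rotation": [0,0,0]},
  {"grip": 0.6,"dp": [0,0,0],"rotation": [0,0,0]},
  {"grip": 0.8,"dp": [0,0,0],"rotation": [0,0,0]},
  {"grip": 1,"dp": [0,0,0],"rotation": [0,0,0]},
  {"grip": 1,"dp": [0,0,0],"rotation": [0,0,0]},
  {"grip": 1,"dp": [0,0,0],"rotation": [0,0,0]},
  {"grip": 1,"dp": [0,0,0],"rotation": [0,0,0]},
  {"grip": 1,"dp": [0,0,0],"rotation": [0,0,0]},
], force=35)

```text
time_s: 10.12
tool_pos: [0.5483, 0.0231, 0.1079]
tool_rot: [179.9, -0.0, 65.6]
force: [-1.2, 0.0, -0.3]
grip_width: 0.0318
```

```bash
python3 go.py 0 0 126
```

```text
t 10.12 grasp in stand mm [  0.7  -1.2 126.9] dp mm [ 1.2 -0.7  0.9] turn [ 0.09 -0.   -0.14] F [-1.2  0.  -0.3] w 0.0318
```

Emit:
carry_out([
  {"grip": 1,"dp": [0,0,0],"rotation": [0,0,0]},
  {"grip": 1,"dp": [0,0,-0.006],"rotation": [0,0,0]},
  {"grip": 1,"dp": [0,0,-0.008],"rotation": [0,0,0]},
  {"grip": 1,"dp": [0,0,-0.008],"rotation": [0,0,0]},
  {"grip": 1,"dp": [0,0,0],"rotation": [0,0,0]},
])

```text
time_s: 10.53
tool_pos: [0.5483, 0.0232, 0.1303]
tool_rot: [179.9, -0.0, 65.6]
force: [-0.6, -1.4, -2.9]
grip_width: 0.032
```

```bash
python3 go.py 0 0 236
python3 - <<'E'
from cell import env
import cv2,numpy as np
cv2.imwrite("pics/j.png",cv2.convertScaleAbs(cv2.resize(env.read_camera("scene")[140:260,185:305,::-1],None,fx=5,fy=5,interpolation=2),alpha=1.9))
E
```

```text
t 10.53 grasp in stand mm [  0.6  -1.1 149.3] dp mm [  1.1  -0.5 -86.7] turn [ 0.09 -0.01 -0.16] F [-0.6 -1.4 -2.9] w 0.032
```

View pics/j.png

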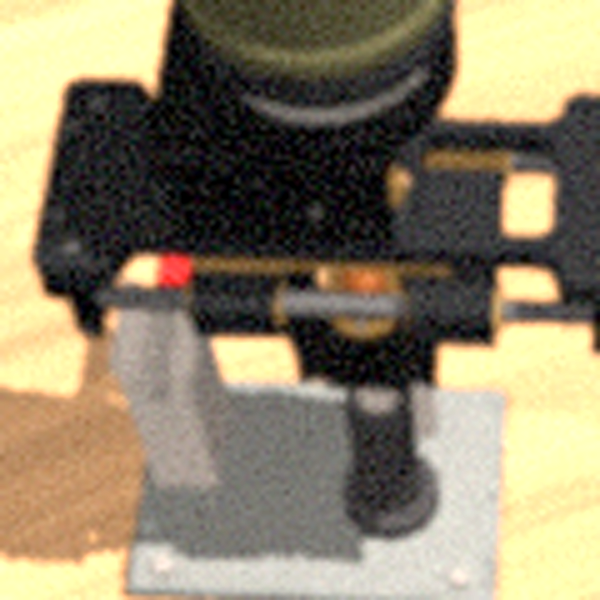

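The head follows: a light tube now shows at crop (378,400), and the force is about −3 N. Carrying on up.

Emit:
carry_out([
  {"grip": 1,"dp": [0,0,-0.01],"rotation": [0,0,0]},
  {"grip": 1,"dp": [0,0,-0.01],"rotation": [0,0,0]},
  {"grip": 1,"dp": [0,0,-0.01],"rotation": [0,0,0]},
  {"grip": 1,"dp": [0,0,-0.008],"rotation": [0,0,0]},
  {"grip": 1,"dp": [0,0,-0.006],"rotation": [0,0,0]},
  {"grip": 1,"dp": [0,0,0],"rotation": [0,0,0]},
], force=45)

```text
time_s: 11.08
tool_pos: [0.548, 0.0233, 0.1772]
tool_rot: [179.9, -0.0, 65.6]
force: [1.8, 0.1, -7.7]
grip_width: 0.0313
```

```bash
python3 go.py 0.6 -1.1 236
```

```text
t 11.08 grasp in stand mm [  0.3  -1.1 196.2] dp mm [  0.    0.4 -39.8] turn [ 0.12 -0.   -0.16] F [ 1.8  0.1 -7.7] w 0.0313
```

Past the first stop: about 69 mm up, with the force risen to roughly 8 N as expected.

Emit:
carry_out([
  {"grip": 1,"dp": [0,0,-0.008],"rotation": [0,0,0]},
  {"grip": 1,"dp": [0,0,-0.008],"rotation": [0,0,0]},
  {"grip": 1,"dp": [0,0,-0.008],"rotation": [0,0,0]},
  {"grip": 1,"dp": [0,0,-0.006],"rotation": [0,0,0]},
  {"grip": 1,"dp": [0,0,-0.004],"rotation": [0,0,0]},
  {"grip": 1,"dp": [0,0,0],"rotation": [0,0,0]},
])

```text
time_s: 11.58
tool_pos: [0.548, 0.0233, 0.2126]
tool_rot: [179.9, 0.0, 65.5]
force: [1.7, -1.2, -8.3]
grip_width: 0.0314
```

```bash
python3 go.py 0.6 -1.1 237
```

```text
t 11.58 grasp in stand mm [ 2.000e-01 -1.100e+00  2.316e+02] dp mm [-0.   0.4 -5.4] turn [ 0.12  0.05 -0.17] F [ 1.7 -1.2 -8.3] w 0.0314
```

Emit:
carry_out([
  {"grip": 1,"dp": [0,0,-0.004],"rotation": [0,0,0]},
  {"grip": 1,"dp": [0,0,-0.002],"rotation": [0,0,0]},
  {"grip": 1,"dp": [0,0,0],"rotation": [0,0,0]},
  {"grip": 1,"dp": [0,0,0],"rotation": [0,0,0]},
])

```text
time_s: 11.92
tool_pos: [0.5479, 0.0234, 0.2181]
tool_rot: [179.9, 0.1, 65.5]
force: [3.3, -1.6, -9.4]
grip_width: 0.0315
```

```bash
python3 go.py 0.6 -1.1 237
python3 - <<'E'
from cell import env
import cv2,numpy as np
cv2.imwrite("pics/k.png",cv2.convertScaleAbs(cv2.resize(env.read_camera("scene")[120:310,140:340,::-1],None,fx=3.1,fy=3.1,interpolation=2),alpha=1.7))
E
```

```text
t 11.92 grasp in stand mm [ 2.000e-01 -1.100e+00  2.371e+02] dp mm [-0.   0.4  0.1] turn [ 0.11  0.07 -0.17] F [ 3.3 -1.6 -9.4] w 0.0315
```

View pics/k.png

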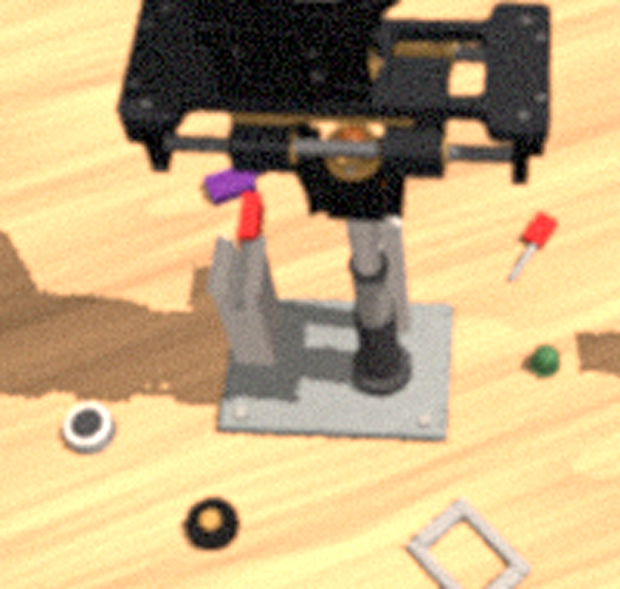

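Both stages are out (crop (368,240) and (372,300)), the pin is still in the notch at (250,215), and the loose parts look untouched. I'll give a small extra push to feel the second stop.

Emit:
carry_out([
  {"grip": 1,"dp": [0,0,-0.0015],"rotation": [0,0,0]},
  {"grip": 1,"dp": [0,0,0],"rotation": [0,0,0]},
  {"grip": 1,"dp": [0,0,0],"rotation": [0,0,0]},
])

```text
time_s: 12.22
tool_pos: [0.5478, 0.0233, 0.218]
tool_rot: [179.9, 0.1, 65.5]
force: [3.6, -1.7, -8.9]
grip_width: 0.032
```

```bash
python3 go.py 0.6 -1.1 237
```

```text
t 12.22 grasp in stand mm [ 1.00e-01 -1.10e+00  2.37e+02] dp mm [ 0.   0.5 -0. ] turn [ 0.08  0.13 -0.19] F [ 3.6 -1.7 -8.9] w 0.032
```

Run:
```python
from cell import env
from h import *
p=np.load("p.npy");c=env.camera_params("scene")
X=[(15,y,108+d) for d in(100,110) for y in(-15,15)]+[(0,0,164+d) for d in(100,110)]
print(((proj(c,S2W(p,X))+.4-[140,120])*3.1).round())
```

```text
[[329. 230.]
 [386. 232.]
 [327. 219.]
 [385. 221.]
 [351. 144.]
 [350. 131.]]
```

```bash
python3 -c "
from cell import env
print(env.sign_off())"
```

```text
the job is handed in; nothing more can be done
None
```

I drew the pin from the larger stand's bore, laid it in the parking notch and let go of it. Then I squeezed the lamp head's button, pulled the head past the first stop to the second, and handed in at 12.2 s still gripping it. The hand-in reported no verdict.

- **Lamp height:** the gripper rose 110 mm with no sign of slip. In the picture the bottom edge of the head is where it should be at full extension.
- **Holding force:** the lamp pulled down with about 9 N. A last 1.5 mm push up moved nothing, so it seems to be on the second stop.
- **Pin:** the last picture shows it still in the notch. An earlier check put it within about 1–2 mm of where it belongs along the groove. Across the groove the picture read up to 2.7 mm towards +y. I took most of that as camera error, since the groove leaves only about 1.5 mm of play. I did not measure its level closely.
- **Loose parts:** all four look untouched, judged by eye.
- **What disagreed:** the grip on the head read 31.5–32 mm instead of the expected 34 mm. I could not see the button itself, but the head released and rose, so it must have gone in.

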